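Load a wine-box lid into the coding station

TASK

Load the loose pine box lid into the coding station: lay it flat on the infeed end of the bed and slide it lengthwise along the fence, between fence and spring shoe, in under the coding head until it is fully home against the end stop with the stop's switch pushed in, and leave it lying there flat and square against the fence. Feel for the stop and push gently, with no more than about 15 N; do not knock the head, and leave the other things on the bench where they are.

Things in the scene. Friction and masses are not known exactly. Their poses are not given: they have to be found in the camera images.
- lid_center (a point): Centre (half-way up) of the only loose lid: a plain bare pine panel, 240 mm long (its x axis), 66 mm wide (y), 8 mm thick (z up), about 70 g, lying flat on the bench at the start. Both ends and both faces are alike.
- lid: The same lid; this origin is the centre of its underside. Same axes as lid_center.
- station: Fixed coding station: aluminium bed, grey portal across it, coding head, white control box. Origin on the bench top, on the feed line. x: feed direction, from the open infeed end towards the end stop; y: towards the fence; z up. Bed top is 20 mm above the bench, x -300 to +160 mm, y -75 to +75 mm; nothing stands on it from x -300 to -130 mm. A lid against the fence has its centre line on y = 0.
- fence (a point): Where the steel fence's straight guiding face begins, at bed level: station x -100, y +33, z 20 mm. The face runs from here along the feed to x +100 mm, 16 mm tall, fence 12 mm thick. Before it a flared lead-in, x -128 to -100 mm, opens to y +43 mm. Axes as the station's.
- shoe (a point): Where the white spring shoe's flat face begins when untouched, at bed level: station x -83, y -30.5, z 20 mm; the face runs to x -27 mm, 14 mm tall, after a lead-in ramp from x -113 mm that opens to y -38 mm. The shoe gives way to -y by up to 10 mm; a lid against the fence pushes it back 2.5 mm and is pressed to the fence with about 1.7 N, so that it drags with about 1.5 to 5 N. Axes as the station's.
- portal (a point): Top centre of the portal's grey beam, 171 mm above the bench, station x +5, y 0. Beam 40 mm along the feed, 22 mm tall; posts 18 mm wide at y -85 and +85 mm, x -15 to +25 mm. Highest part: a cap on the head, 195 mm. White control box beyond the -y post: x -30 to +70, y -98 to -153 mm, 90 mm tall. Axes as the station's.
- head: Coding head hanging from the portal; origin at the centre of its flat steel underside, 31 mm above the bench, 11 mm above the bed, so 3 mm over a lid lying on the bed. Underside 46 mm along the feed (station x -18 to +28 mm), 44 mm across; from 22 mm higher up the black body is 60 x 70 mm. Axes as the station's.
- switch (a joint): Switch of the end stop: brass plunger mid-face, 4.5 mm over the bed. 0 = out, 5 mm proud of the stop's face; 0.005 (m) = pushed in flush; spring 0.3 to 0.7 N, the shoe's grip on the lid holds it in. The stop: dark unyielding block, 60 mm wide, 22 mm tall, clamped on the bed beyond the head, face square to the feed anywhere from station x +86 to +114 mm; the setting is not reported: feel for it.
- gift_box: Open pine gift box 262 x 82 x 78 mm with a half bottle lying in it; origin at the centre of its underside. Leave alone.
- wine_bottle: Full green wine bottle standing upright, 75 mm across, 300 mm tall; origin at the centre of its underside. Leave alone.
- wine_glass: Stemmed tasting glass standing upright, 66 mm across, 165 mm tall; origin at the centre of its foot. Leave alone.
- cork_tin: Steel tin of corks, 96 mm across, about 100 mm tall; origin at the centre of its underside. Leave alone.
- corkscrew: Waiter's corkscrew lying flat, 110 mm long, 13 mm tall; origin at the centre of its underside. Leave alone.
- spare_cartridge: Spare black and blue cartridge, 75 x 30 x 55 mm; origin at the centre of its underside. Leave alone.
- tape_roll: Roll of paper tape lying flat, 100 mm across, 48 mm tall; origin at the centre of its underside. Leave alone.
There are look-alikes about, which are no part of the job. There is more than one size of the lid; the job needs the largest.

How it is judged (in metres and radians):
On the way:
1. the lid lies flat on the bed with its front end between fence and shoe (x of lid_center in the frame of station above -0.22 m and z of lid_center in the frame of station below 0.028 m and y of lid_center in the frame of station between -0.012 and 0.012 m and angle between the x axis of lid and the x axis of station, either way round below 0.15 rad and angle between lid's own z axis and vertical below 0.05 rad), for 0.1 s.
At the end, for the whole second after the job is handed in: The lid lies flat on the bed under the head, lengthwise in the feed direction within 0.02 rad and against the fence within 2 mm, its end against the stop so that the switch is pushed in by more than 3 of its 5 mm, at rest and released (value of joint switch above 0.003 m and x of lid_center in the frame of station between -0.04 and 0 m and y of lid_center in the frame of station between -0.002 and 0.002 m and z of lid_center in the frame of station below 0.0255 m and angle between the x axis of lid and the x axis of station, either way round below 0.02 rad and angle between lid's own z axis and vertical below 0.02 rad and linear speed of lid below 0.005 m/s); the robot touches nothing.
It fails at once if the lid pushed too hard: its contact forces with bed, fence, shoe and stop add up to more than 24 N (about 17 N of push once the lid is gripped between fence and shoe) (contact force between lid and station above 24 N).
It fails at once if the coding head knocked: more than 3 N on it from anything (contact force between head and anything else above 3 N).
It fails at once if another thing on the bench moved by more than 15 mm (distance of any of gift_box, wine_bottle, wine_glass, cork_tin, corkscrew, spare_cartridge, tape_roll from where it was at the start of the episode above 0.015 m).
It also fails if it takes over 64 s, if anything falls off the work surface, if the arm or the gripper's body presses on something with over 40 N, if the wrist force passes 120 N, or if a joint passes its speed limit or range.

ROBOT

A 6-joint arm with a two-finger parallel gripper is mounted at the origin on the work surface. World frame = base frame: x ahead of the robot, y to its left, z up, the work surface at z = 0. Lengths are in m, angles in degrees, forces in N, time in s.
With the tool pointing down it reaches from about 0.375 to 0.9 m from the base axis. Payload 3.1 kg.
Tool frame: the origin (TCP) lies on the mounting face of the last link; the fingertips stand 182 mm ahead of it and the grasp point (between the pads) lies 164 mm ahead of it (tip_reach is the distance from the TCP to the fingertips, in m); z points along the fingers, y is the direction in which the jaws open and shut (so a half turn about z gives the same grasp; the last joint's range is limited). The gripper opens to 87 mm and grips with 3 to 60 N. Pads are 19 mm wide; open, the fingers measure 117 mm over their backs; the gripper's body (75 mm by 190 mm) begins 51 mm behind the grasp point.
Start: joints at [-82.076, 30.224, 82.088, -0, 67.689, -10.227], TCP at [0.195, -0.594, 0.405] pointing down, gripper open.
Joint ranges: [-176.69, 176.69], [-43.24, 126.21], [12.49, 139.97], [-82, 262], [0, 151.66], [-163.58, 163.58]. Speed limits (degrees/s): [159.86, 159.86, 180, 180, 180, 180].

INTERFACE

Orientations are given as a 3x3 rotation matrix whose columns are the frame's x, y, z axes.
In Python, from plant import sense, snapshot, get_calibration, hand_in, tip_reach gives the robot as it stands. The module is installed in compiled form; this text tells all that it offers.
- The arm moves only by the shell command python3 -m handwheel 'ROWS'. ROWS is a JSON object of lists of equal length, an entry for each row: "offset": the shift along the tool's x, y, z in m, a list of three; "rot": the turn, a rotation vector about the tool's x, y, z in degrees, a list of three; "gripper": the closure, from -1 (fully open) to 1 (shut), so that 0 is half open. In form: {"offset": [[x, y, z], ...], "rot": [[wx, wy, wz], ...], "gripper": [gripper, ...]}. A call has 1 to 12 rows; each row shifts and turns the pose as measured when the row begins, along the tool's axes as they then stand; what a row does not reach is not made up. A row lasts 1/8 s, in which the tool goes at most 62.5 mm and 10.7 degrees, less where a joint would pass 70% of its speed; a pose out of reach is approached as far as the arm can. A call with a gripper value outside its range is refused whole. The fingers move at their own pace and stop on an object; the grip force is fixed at half the most. Time passes only in rows, so rows that do not move let the fingers close. It gives the time, the measured TCP pose, the force and the opening at its end, in the units of the state.
- sense(): the state, without advancing time (a new reading comes with each control period).
- snapshot(name): name is "scene" or "top" or "wrist"; returns the picture (384x512x3 uint8, red, green, blue); there is no depth.
- get_calibration(name): a dict with "fovy" (degrees; the focal length in pixels is half the picture's height over the tangent of half this angle, whatever the lens; pixels are square), "cx", "cy" (the principal point, pixels), "distortion" ([k1, k2, p1, p2, k3] as OpenCV has them; the pictures are not rectified), "rvec" (rotation vector, rad) and "tvec" (3), from world to camera coordinates, as OpenCV has them. Camera axes: x right, y down, z forward; pixel columns grow to the right and rows downward; lengths in m; the calibration is good to about 2 mm. A picture is of the moment at which its call begins: read the wrist's pose just before it. get_calibration takes no time and is no camera call; for the wrist camera it gives the pose at the moment of the call.
- hand_in(): hands the job in, once; it reports no verdict.
The state is a dict: "time": time; "q": joint angles; "dq": joint speeds; "joint_torque": joint torques, N m; "eef_pos": TCP position; "eef_rot": TCP orientation; "contact_force": force on the tool from outside, world axes, zero at the start; "torque": the same for the moment, N m; "grip_width": finger opening in m.
Only numpy, scipy, OpenCV 4.12 (cv2) and the standard library are available. Lean on these libraries where they do the work, as an engineer would, in place of code of your own. Each camera call takes 0.05 s, during which the arm holds its last target. There are 200 camera calls.

## Working session

There is one attempt and no reset: what is moved stays moved. The work goes in short steps, Python scripts to look and compute and a shell command to move; the robot and the scene stay as the last step left them, time stands still between calls to the robot, and variables do not carry over. Pictures are saved under pics/ and viewed, about 8 in all and at most 12, crops included, and the job is handed in when it is done.

```bash
mkdir -p pics; cat > h.py <<'E'
import cv2,numpy as np
from plant import *
def cal(n):
    c=get_calibration(n);f=192/np.tan(np.radians(c["fovy"])/2)
    K=np.array([[f,0,c["cx"]],[0,f,c["cy"]],[0,0,1.]])
    return K,np.array(c["distortion"],float),np.array(c["rvec"],float),np.array(c["tvec"],float)
def ray(c,uv,z):
    K,d,r,t=c;uv=np.array(uv,float).reshape(-1,1,2)
    n=cv2.undistortPoints(uv,K,d).reshape(-1,2)
    R=cv2.Rodrigues(r)[0];o=-R.T@t
    D=np.c_[n,np.ones(len(n))]@R
    return o+D*((z-o[2])/D[:,2])[:,None]
def proj(c,P):
    return cv2.projectPoints(np.array(P,float).reshape(-1,3),c[2],c[3],c[0],c[1])[0].reshape(-1,2)
def save(n,img,s=1): cv2.imwrite("pics/"+n,cv2.resize(img[:,:,::-1],None,fx=s,fy=s,interpolation=cv2.INTER_CUBIC))
E
python3 - <<'E'
from h import *
a=snapshot("top");b=snapshot("scene");np.save("top.npy",a);np.save("scene.npy",b)
save("top.png",a,1.5);save("scene.png",b,1.5)
for n in("top","scene"):
    c=cal(n);R=cv2.Rodrigues(c[2])[0];print(n,-R.T@c[3],R[2],c[0][0,0],c[1])
s=sense();print(s["time"],s["eef_pos"],s["eef_rot"],s["contact_force"],s["grip_width"])
E
```

```text
top [ 0.31478072 -0.00793532  1.58444191] [ 0.1425938  -0.00300031 -0.98977675] 465.5371971612858 [-0.17677218  0.          0.          0.          0.        ]
scene [1.16544442 0.2925412  1.31085687] [-0.4671693  -0.23121479 -0.85340059] 481.49049537519676 [-0.0546466  0.         0.         0.         0.       ]
0.1 [ 0.19469677 -0.59358323  0.40387902] [[ 9.50222382e-01  3.11572393e-01 -2.61459593e-04]
 [ 3.11572308e-01 -9.50220514e-01  1.91597854e-03]
 [ 3.48521752e-04 -1.90206926e-03 -9.99998130e-01]] [-0.75521187  0.29875968 -0.03714027] 0.08727213498384297
```

View pics/top.png

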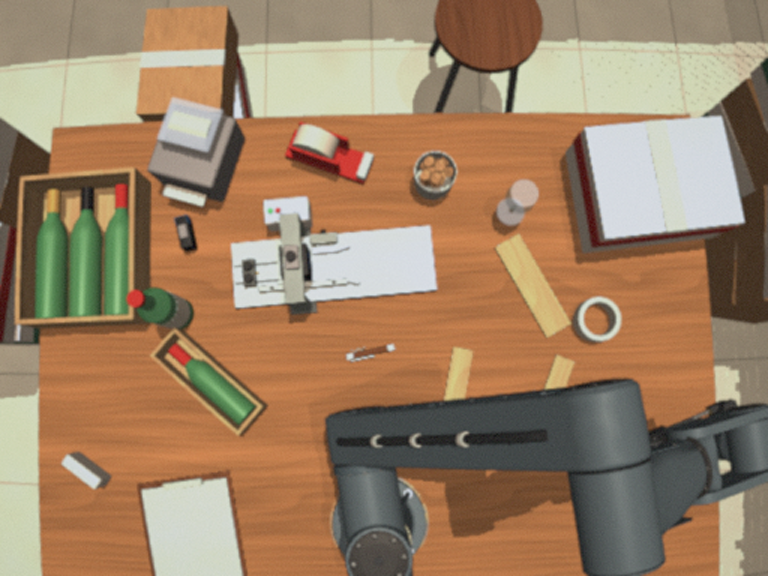

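View pics/scene.png

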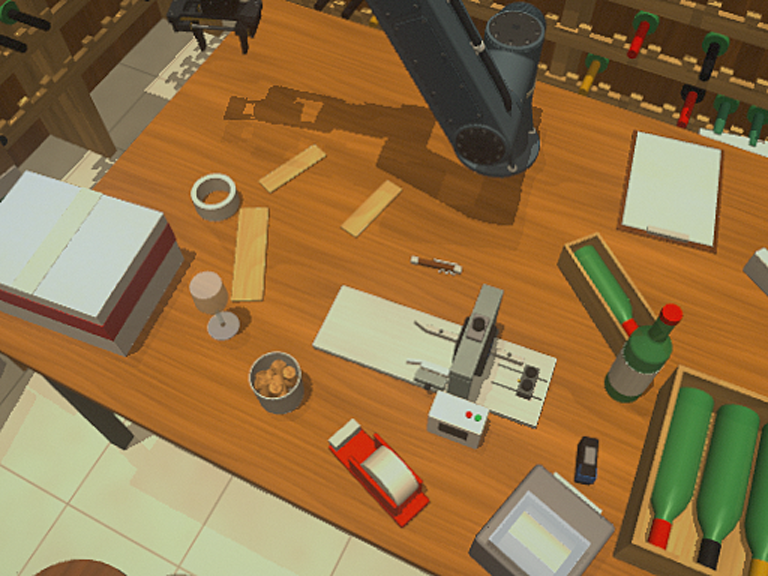

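The top view (1.5x pixels) shows three bare pine panels: A (533,286), B (458,375) and C (560,372). The gift box (208,382), the open crate and the clipboard are not lids. The bed's corners are at about (232,243), (432,227), (437,290) and (234,307), with the infeed end at the right (world -y) and the fence on the robot's side. A looks largest, so I'll measure it.

```bash
cat > m.py <<'E'
from h import *
for n in("top","scene"):
    a=np.load(n+".npy");c=cal(n)
    hsv=cv2.cvtColor(a,cv2.COLOR_RGB2HSV)
    H,S,V=cv2.split(hsv)
    pine=((H>14)&(H<28)&(S>60)&(S<165)&(V>150)).astype(np.uint8)*255
    bed=((S<45)&(V>175)).astype(np.uint8)*255
    for nm,m,z,mn in(("pine",pine,.008,200),("bed",bed,.02,2000)):
        m=cv2.morphologyEx(m,cv2.MORPH_OPEN,np.ones((3,3)))
        for k in cv2.findContours(m,0,1)[0]:
            if cv2.contourArea(k)<mn: continue
            w=ray(c,k.reshape(-1,2),z)[:,:2]
            r=cv2.minAreaRect((w*1000).astype(np.float32))
            print(n,nm,k.reshape(-1,2).mean(0).round(),np.round(r[0],1),np.round(r[1],1),round(r[2],2))
            if 215<max(r[1])<260: print(cv2.boxPoints(r).round(1).tolist())
c=cal("top");a=np.load("top.npy")
print("bed corners",ray(c,np.array([[232,243],[432,227],[437,290],[234,307]])/1.5,.02).round(4).tolist())
save("crop_bed.png",np.vstack([a[125:220,140:300],a[150:245,280:440]]),4*.75)
c=cal("scene")
print("bed corners sc",ray(c,np.array([[343,287],[314,346],[540,426],[556,358]])/1.5,.02).round(4).tolist())
E
python3 m.py
```

```text
top pine [372. 248.] [ 322.  -416.7] [48.4 80.4] 68.45
top pine [305. 249.] [ 328.2 -185.1] [ 48.5 122.1] 78.6
top pine [355. 190.] [ 526.6 -363.9] [244.8  71.3] 27.66
[[401.70001220703125, -389.1000061035156], [434.79998779296875, -452.20001220703125], [651.5, -338.6000061035156], [618.5, -275.5]]
top pine [ 70. 139.] [726.  637.2] [91.8 41.9] 3.21
top bed [128. 353.] [-13.5 421.2] [225.3 197.3] 8.32
[[-139.1999969482422, 502.5], [-110.69999694824219, 307.29998779296875], [112.30000305175781, 339.8999938964844], [83.69999694824219, 535.0999755859375]]
top bed [240. 177.] [584.6  10.8] [148.8 295.3] 4.04
top bed [442. 117.] [ 787.1 -706. ] [277.8 363.3] 5.58
top bed [90. 53.] [1038.1  561.9] [181.3 406.5] 1.68
top bed [403.  49.] [1039.2 -557.7] [193.5 435.4] 0.47
top bed [235.  53.] [1040.9   54.6] [391.4 193.9] 89.93
scene pine [458. 361.] [700.3 646.7] [111.1 190. ] 1.85
scene pine [139. 328.] [1005.8 -170.8] [355.8  99. ] 89.91
scene pine [  9. 282.] [1059.3 -571.7] [139.   34.2] 9.45
scene pine [ 34. 263.] [ 982.3 -541.6] [131.7  29.4] 76.02
scene pine [137. 190.] [ 638.7 -403.6
[... 234 characters left out ...]
 303.6 -177.6] [ 42.6 165.7] 77.65
scene pine [ 56. 114.] [ 491.9 -835. ] [ 76.4 101.1] 88.89
scene pine [194. 111.] [ 278.4 -400.1] [ 47.4 164.3] 67.73
scene pine [116.  47.] [ 110.3 -830.8] [218.2  79.5] 0.94
[[0.6000000238418579, -792.7999877929688], [1.899999976158142, -872.2999877929688], [220.0, -868.7000122070312], [218.6999969482422, -789.2000122070312]]
scene bed [ 46. 160.] [ 681.9 -761. ] [282.8 371.5] 5.68
scene bed [448. 125.] [-42.7 419.4] [287.4 196.9] 8.28
bed corners [[0.6364, 0.3243, 0.02], [0.6636, -0.1362, 0.02], [0.5177, -0.1428, 0.02], [0.4883, 0.3182, 0.02]]
bed corners sc [[0.5221, -0.135, 0.02], [0.6674, -0.1238, 0.02], [0.6311, 0.3366, 0.02], [0.4856, 0.3178, 0.02]]
```

View pics/crop_bed.png

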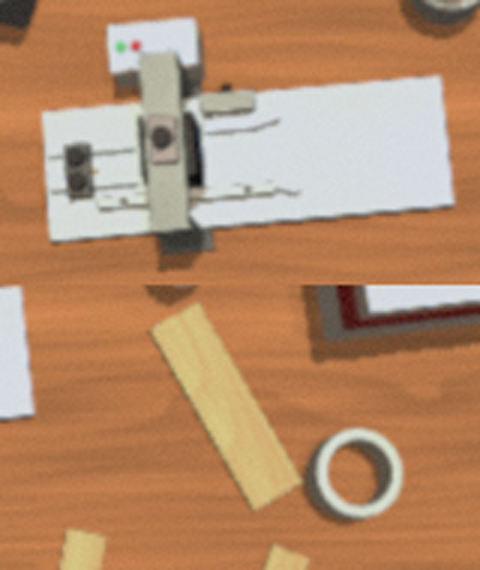

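Panel A measures 240 x 66 mm at centre (0.525, -0.363) with its axis at 27.7°. B and C are only about 165 x 47 mm, so A is the lid. The crop shows it plain and bare, with the tape roll near its near end. The bed has the fence on the robot's side and the feed heading at about 94°. I'm moving above the lid.

```bash
python3 -m handwheel '{"offset":[[0,0,0],[0.057,-0.0085,0],[0.057,-0.0085,0],[0.057,-0.0085,0],[0.057,-0.0085,0],[0.057,-0.0085,0],[0.056,-0.0085,0],[0,0,0]],"rot":[[0,0,-9.5],[0,0,0],[0,0,0],[0,0,0],[0,0,0],[0,0,0],[0,0,0],[0,0,0]],"gripper":[-1,-1,-1,-1,-1,-1,-1,-1]}'
cat >> h.py <<'E'
def go(x,y,yaw=None,z=None):
    """print shift in tool axes (as they stand) to world target, and turn about tool z"""
    s=sense();R=np.array(s["eef_rot"]);p=np.array(s["eef_pos"])
    d=np.array([x,y,p[2] if z is None else z])-p
    cur=np.degrees(np.arctan2(R[1,0],R[0,0]))
    print("t",s["time"],"pos",p.round(4),"yaw",round(cur,2),"tilt",np.degrees(R[:2,2]).round(2),"F",np.round(s["contact_force"],2),"w",round(s["grip_width"],4))
    print("off",(R.T@d).round(4),"rotz",None if yaw is None else round(cur-yaw,2))
E
python3 - <<'E'
from h import *
go(.472,-.391,27.7)
c=cal("wrist");a=snapshot("wrist");np.save("w1.npy",a);save("w1.png",a,1.2)
t=cal("top")
P=ray(t,np.array([[598,320]])/1.5,.048)[0,:2]; G=ray(t,np.array([[508,218]])/1.5,.0)[0,:2]
e=np.radians(27.7);A=np.array([[np.cos(e),np.sin(e)],[-np.sin(e),np.cos(e)]])
for q in(P,G):print(q,A@(q-[.525,-.3635]))
R=cv2.Rodrigues(c[2])[0];print(-R.T@c[3],R[2])
E
```

```text
time: 1.1
eef_pos: [0.4791, -0.3839, 0.4001]
eef_rot: [[0.885, 0.465, -0.002], [0.465, -0.885, 0.006], [0.001, -0.007, -1.0]]
contact_force: [-1.0, -0.6, 0.1]
grip_width: 0.087
t 1.1 pos [ 0.4791 -0.3839  0.4001] yaw 27.73 tilt [-0.13  0.37] F [-1.03 -0.6   0.05] w 0.087
off [-0.0096  0.003  -0.    ] rotz 0.03
[ 0.43822034 -0.50209425] [-0.14125859 -0.08237163]
[ 0.6866064  -0.31712279] [ 0.16464336 -0.03405936]
[ 0.55391926 -0.34522909  0.37942007] [-0.27021982 -0.13560145 -0.95320171]
```

View pics/w1.png

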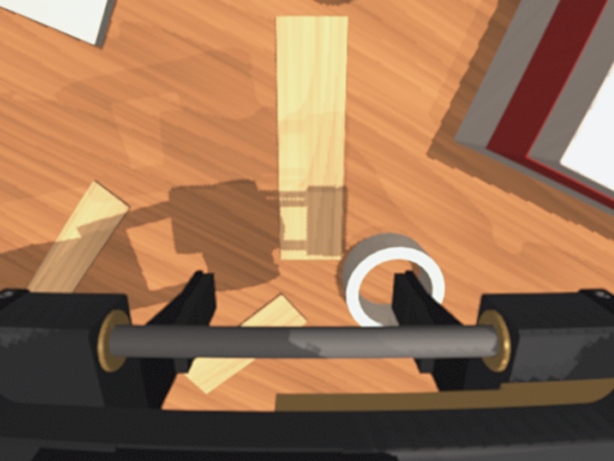

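The wrist view (1.2x) shows the lid with corners at (276,16), (348,16), (281,259) and (345,257), partly in the gripper's shadow. The tape roll is at (393,280), just off its near corner. I'm refining the lid from these corners.

```bash
python3 - <<'E'
from h import *
c=cal("wrist")
P=ray(c,np.array([[276,16],[348,16],[345.5,258],[281,260]])/1.2,.008)[:,:2]
print(P.round(4).tolist());C=P.mean(0);d=(P[0]+P[1]-P[2]-P[3])/2
print("C",C,"len",np.linalg.norm(d),"wid",np.linalg.norm(P[0]-P[1]),np.linalg.norm(P[2]-P[3]),"ang",np.degrees(np.arctan2(d[1],d[0])))
C=np.array([.525,-.3635])
g=C-.05*np.array([.885,.465]);print(g);go(*g,27.7)
E
```

```text
[[0.6149, -0.283], [0.6455, -0.3412], [0.4375, -0.4559], [0.4027, -0.3949]]
C [ 0.52513736 -0.36874844] len 0.23872127373979812 wid 0.06575806644886754 0.07029299527160136 ang 28.342928789096657
[ 0.48075 -0.38675]
t 1.15 pos [ 0.4778 -0.3851  0.4   ] yaw 27.63 tilt [-0.19  0.34] F [-0.17  0.03 -1.44] w 0.0871
off [ 0.0019  0.0028 -0.    ] rotz -0.07
```

```bash
python3 -m handwheel '{"offset":[[0.002,0.005,0.04],[0,0,0.05],[0,0,0.05],[0,0,0.04],[0,0,0.015],[0,0,0]],"rot":[[0,0,0],[0,0,0],[0,0,0],[0,0,0],[0,0,0],[0,0,0]],"gripper":[-1,-1,-1,-1,-1,-1]}'
python3 -c "
from h import *
go(.4817,-.3885,27.9,.1848)
a=snapshot('wrist');save('w2.png',a,1)"
```

```text
time: 1.9
eef_pos: [0.4764, -0.3954, 0.201]
eef_rot: [[0.89, 0.457, -0.003], [0.457, -0.89, 0.0], [-0.002, -0.002, -1.0]]
contact_force: [0.1, -0.3, -0.2]
grip_width: 0.087
t 1.9 pos [ 0.4764 -0.3954  0.201 ] yaw 27.17 tilt [-0.16  0.03] F [ 0.13 -0.3  -0.22] w 0.087
off [ 0.0079 -0.0037  0.0162] rotz -0.73
```

View pics/w2.png

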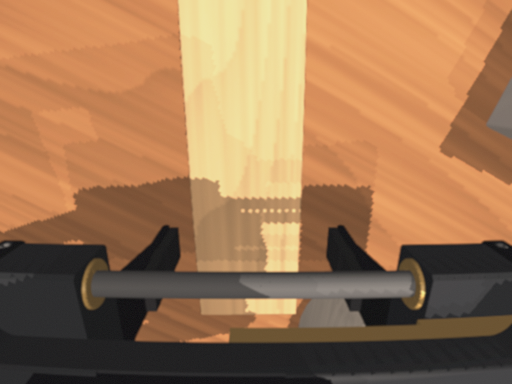

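The view shows the lid between the fingers: lid edges at about 195 and 300 px, fingers at 180 and 328 px. It needs a small shift to tool -y, then descend and grip.

```bash
python3 -m handwheel '{"offset":[[0.008,-0.0035,0],[0,0,0.008],[0,0,0.006],[0,0,0.002],[0,0,0],[0,0,0]],"rot":[[0,0,-0.7],[0,0,0],[0,0,0],[0,0,0],[0,0,0],[0,0,0]],"gripper":[-1,-1,-1,-1,-1,-1]}'
python3 -c "
from h import *
go(.4817,-.3885,27.9,.1848)"
```

```text
time: 2.7
eef_pos: [0.4839, -0.3895, 0.1897]
eef_rot: [[0.883, 0.469, 0.004], [0.469, -0.883, -0.008], [0.0, 0.009, -1.0]]
contact_force: [0.1, -0.3, 0.2]
grip_width: 0.0871
t 2.7 pos [ 0.4839 -0.3895  0.1897] yaw 27.97 tilt [ 0.23 -0.44] F [ 0.12 -0.29  0.24] w 0.0871
off [-0.0015 -0.002   0.0049] rotz 0.07
```

```bash
python3 -m handwheel '{"offset":[[0,0,0.003],[0,0,0.002],[0,0,0],[0,0,0],[0,0,0],[0,0,0],[0,0,0]],"rot":[[0.5,0,0],[0,0,0],[0,0,0],[0,0,0],[0,0,0],[0,0,0],[0,0,0]],"gripper":[-1,-1,-1,1,1,1,1]}'
python3 -m handwheel '{"offset":[[0,0,0],[0,0,0],[0,0,0],[0,0,0],[0,0,-0.02],[0,0,-0.04],[0,0,-0.04],[0,0,-0.04],[0,0,0]],"rot":[[0,0,0],[0,0,0],[0,0,0],[0,0,0],[0,0,0],[0,0,0],[0,0,0],[0,0,0],[0,0,0]],"gripper":[1,1,1,1,1,1,1,1,1]}'
python3 -c "
from h import *
go(.59,-.28,94,.3)"
```

```text
time: 3.58
eef_pos: [0.4838, -0.3896, 0.1843]
eef_rot: [[0.883, 0.469, -0.001], [0.469, -0.883, 0.001], [-0.0, -0.001, -1.0]]
contact_force: [0.4, 0.6, -0.5]
grip_width: 0.0658
time: 4.7
eef_pos: [0.484, -0.3898, 0.3331]
eef_rot: [[0.883, 0.469, 0.001], [0.469, -0.883, -0.002], [0.0, 0.002, -1.0]]
contact_force: [-0.0, 0.7, -1.8]
grip_width: 0.0657
t 4.7 pos [ 0.484  -0.3898  0.3331] yaw 27.97 tilt [ 0.07 -0.09] F [-0.04  0.69 -1.83] w 0.0657
off [ 0.1451 -0.0473  0.0331] rotz -66.03
```

Gripped: opening 65.7 mm, which is the lid's width. I'm turning to the feed heading in place, which is clear of the glass, then going over the infeed.

```bash
python3 -m handwheel '{"offset":[[0,0,0],[0,0,0],[0,0,0],[0,0,0],[0,0,0],[0,0,0],[0,0,0],[0,0,0]],"rot":[[0,0,-9],[0,0,-9],[0,0,-9],[0,0,-9],[0,0,-9],[0,0,-9],[0,0,-9],[0,0,-3]],"gripper":[1,1,1,1,1,1,1,1]}'
python3 -m handwheel '{"offset":[[0.037,0.025,0],[0.037,0.025,0],[0.037,0.025,0],[0.037,0.025,0],[0.037,0.025,0],[0,0,0],[0,0,0]],"rot":[[0,0,0],[0,0,0],[0,0,0],[0,0,0],[0,0,0],[0,0,0],[0,0,0]],"gripper":[1,1,1,1,1,1,1]}'
python3 -c "
from h import *
go(.597,-.194,94,.26)
import pickle
pickle.dump(cal('wrist'),open('c3.pkl','wb'))
a=snapshot('wrist');np.save('w3.npy',a);save('w3.png',a,1.5)"
```

```text
time: 5.7
eef_pos: [0.4809, -0.3864, 0.331]
eef_rot: [[-0.108, 0.994, -0.006], [0.994, 0.108, 0.006], [0.007, -0.005, -1.0]]
contact_force: [0.5, -0.1, 0.1]
grip_width: 0.0654
time: 6.58
eef_pos: [0.5854, -0.1831, 0.328]
eef_rot: [[-0.106, 0.994, -0.013], [0.994, 0.106, 0.01], [0.011, -0.012, -1.0]]
contact_force: [-0.7, 0.2, -1.6]
grip_width: 0.0657
t 6.575 pos [ 0.5854 -0.1831  0.328 ] yaw 96.09 tilt [-0.76  0.56] F [-0.65  0.19 -1.59] w 0.0657
off [-0.0128  0.0112  0.0677] rotz 2.09
```

View pics/w3.png

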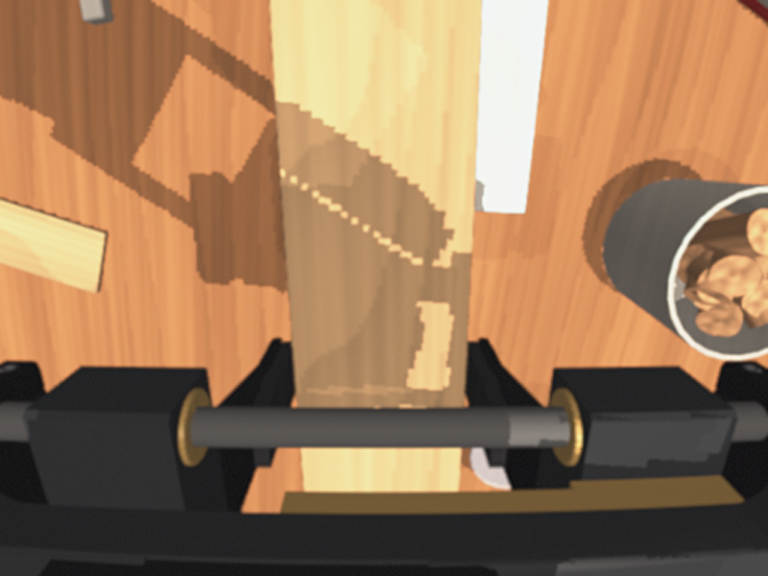

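The wrist view shows the lid held at its rear third, hiding the station beneath it. Only the bed's infeed strip at (515,100) shows. I'll refine the station pose from the first top and scene pictures.

```bash
python3 - <<'E'
from h import *
f=np.array([-.0704,.9975]);yv=np.array([-.9975,-.0704]);O=np.array([.5725,.1635])
# subpixel edges: sample brightness/saturation along rays crossing each edge, in world metres
for n in("top","scene"):
    a=np.load(n+".npy");c=cal(n)
    S=cv2.GaussianBlur(cv2.cvtColor(a,cv2.COLOR_RGB2HSV)[:,:,1],(3,3),0).astype(np.float32)
    def edge(p,d):
        s=np.arange(-.02,.02,.0005);P=O+p[0]*f+p[1]*yv+s[:,None]*(d[0]*f+d[1]*yv)
        uv=proj(c,np.c_[P,np.full(len(P),.02)]).astype(np.float32)
        v=cv2.remap(S,uv[:,0].copy(),uv[:,1].copy(),1).ravel()
        lo,hi=np.median(v[:12]),np.median(v[-12:])
        if hi-lo<60:return np.nan
        k=np.argmax(v>(lo+hi)/2);return s[k]
    xs=np.arange(-.28,-.14,.01)
    for nm,q,d in(("+y",[(x,.075) for x in xs],(0,1)),("-y",[(x,-.075) for x in xs],(0,-1)),("in",[(-.3,y) for y in np.arange(-.06,.061,.01)],(-1,0)),("out",[(.16,y) for y in np.arange(-.06,.061,.01)],(1,0)),("+yd",[(x,.075) for x in np.arange(.06,.15,.01)],(0,1)),("-yd",[(x,-.075) for x in np.arange(.09,.15,.01)],(0,-1))):
        e=np.array([edge(p,d) for p in q]);t=np.array(q)[:,0 if d[0]==0 else 1];ok=~np.isnan(e)
        k=np.polyfit(t[ok],e[ok],1) if ok.sum()>4 else [np.nan]*2
        print(n,nm,"outward shift mm",np.round(1000*np.nanmedian(e),1),"slope deg",np.round(np.degrees(k[0]),2),ok.sum())
E
```

```text
top +y outward shift mm 2.5 slope deg -0.07 15
top -y outward shift mm 2.5 slope deg -0.03 15
top in outward shift mm 2.5 slope deg 0.16 13
top out outward shift mm 1.5 slope deg 0.14 13
top +yd outward shift mm 1.5 slope deg -0.0 9
top -yd outward shift mm 2.3 slope deg -0.0 6
scene +y outward shift mm 2.5 slope deg 0.1 15
scene -y outward shift mm 3.5 slope deg 0.13 15
scene in outward shift mm 0.0 slope deg -0.24 13
scene out outward shift mm 1.5 slope deg -0.03 13
scene +yd outward shift mm 2.0 slope deg -0.38 9
scene -yd outward shift mm 4.0 slope deg -0.41 6
```

The two views agree to about 1 mm: station origin (0.5725, 0.1635), heading 94.04°. I'm lining up over the infeed with the lid centre at station x ≈ -0.245.

```bash
cat >> h.py <<'E'
F=np.array([np.cos(np.radians(94.04)),np.sin(np.radians(94.04))]);Y=np.array([-F[1],F[0]]);O=np.array([.5725,.1635])
def st(x,y,z):
    s=sense();R=np.array(s["eef_rot"]);p=np.array(s["eef_pos"])
    tip=p+R[:,2]*.18
    d=np.r_[O+x*F+y*Y,z]-np.r_[tip[:2],p[2]]
    k=R.T@[0,0,-1]
    print("t",s["time"],"tips at station",((tip[:2]-O)@F).round(4),((tip[:2]-O)@Y).round(4),"z",p[2].round(4),"F(st xyz)",np.round([np.dot(s["contact_force"][:2],F),np.dot(s["contact_force"][:2],Y),s["contact_force"][2]],2),"w",round(s["grip_width"],4))
    print("off",(R.T@d).round(4),"rot",np.degrees([-k[1],k[0],0]).round(2)[:2],round(np.degrees(np.arctan2(R[1,0],R[0,0]))-94.04,2))
E
python3 -m handwheel '{"offset":[[0,0,0],[0,0,0]],"rot":[[-0.7,-0.65,2],[0,0,0]],"gripper":[1,1]}'
python3 -c "
from h import *
st(-.292,-.001,.215)"
```

```text
time: 6.88
eef_pos: [0.5844, -0.1853, 0.3278]
eef_rot: [[-0.065, 0.998, 0.0], [0.998, 0.065, -0.001], [-0.001, 0.0, -1.0]]
contact_force: [0.4, -0.4, -0.2]
grip_width: 0.0655
t 6.875 tips at station -0.3489 0.0127 z 0.3278 F(st xyz) [-0.46 -0.39 -0.21] w 0.0655
off [0.0571 0.0134 0.1128] rot [0.   0.04] -0.3
```

```bash
python3 -m handwheel '{"offset":[[0.029,0.007,0],[0.028,0.0065,0],[0,0,0.03],[0,0,0.03],[0,0,0.03],[0,0,0.01],[0,0,0],[0,0,0]],"rot":[[0,0,-0.3],[0,0,0],[0,0,0],[0,0,0],[0,0,0],[0,0,0],[0,0,0],[0,0,0]],"gripper":[1,1,1,1,1,1,1,1]}' >/dev/null
python3 -c "
from h import *
st(-.292,-.001,.2045)"
```

```text
t 7.875 tips at station -0.2978 -0.0028 z 0.2282 F(st xyz) [-0.17 -0.51 -0.26] w 0.0653
off [ 0.0059 -0.002   0.0237] rot [0.4  0.29] -0.54
```

```bash
python3 -m handwheel '{"offset":[[0.006,-0.002,0],[0,0,0.01],[0,0,0.005],[0,0,0],[0,0,0]],"rot":[[0.4,0.3,-0.5],[0,0,0],[0,0,0],[0,0,0],[0,0,0]],"gripper":[1,1,1,1,1]}' >/dev/null
python3 -c "
from h import *
st(-.292,-.001,.2045)
a=snapshot('wrist');save('w4.png',a,1.2)
a=snapshot('scene');save('s4.png',a[100:340,150:450],2.4)"
```

```text
t 8.5 tips at station -0.2909 -0.0008 z 0.2145 F(st xyz) [ 0.02  0.18 -0.23] w 0.0654
off [-0.0011  0.0001  0.01  ] rot [0.19 0.08] 0.01
```

View pics/s4.png

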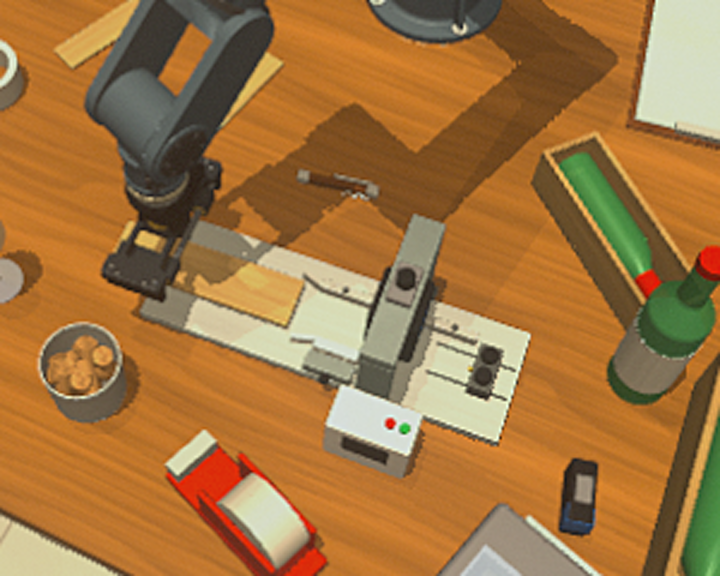

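The scene crop shows the lid over the bed, with its front edge (303,285)–(292,327) centred at the mouth between the fence tip (303,275) and the shoe ramp (292,340). I'm lowering it and feeling for the bed.

```bash
python3 -m handwheel '{"offset":[[0,0,0.004],[0,0,0.003],[0,0,0],[0,0,0]],"rot":[[0,0,0],[0.2,0,0],[0,0,0],[0,0,0]],"gripper":[1,1,1,1]}' >/dev/null
python3 -c "
from h import *
st(-.292,-.001,.2045)"
python3 -m handwheel '{"offset":[[0,0,0.001],[0,0,0]],"rot":[[0,0,0],[0,0,0]],"gripper":[1,1]}' >/dev/null
python3 -c "
from h import *
st(-.292,-.001,.2045)"
```

```text
t 9.1 tips at station -0.2911 -0.0003 z 0.2072 F(st xyz) [ 0.46 -0.14 -1.3 ] w 0.0655
off [-0.0009  0.0007  0.0027] rot [-0.    0.08] -0.0
t 9.35 tips at station -0.2911 -0.0004 z 0.2062 F(st xyz) [ 0.04  0.42 -0.58] w 0.0655
off [-0.0009  0.0006  0.0017] rot [0.01 0.09] -0.0
```

```bash
python3 -m handwheel '{"offset":[[0,0,0.001],[0,0,0],[0,0,0],[0,0,0],[0,0,0],[0,0,0]],"rot":[[0,0,0],[0,0,0],[0,0,0],[0,0,0],[0,0,0],[0,0,0]],"gripper":[1,1,-1,-1,-1,-1]}'
python3 -m handwheel '{"offset":[[0,0,-0.01],[0,0,-0.02],[0,0,-0.02],[-0.05,0,0],[-0.05,0,0],[0,0,0],[0,0,0]],"rot":[[0,0,0],[0,0,0],[0,0,0],[0,0,0],[0,0,0],[0,0,0],[0,0,0]],"gripper":[-1,-1,-1,0,0,0,0]}'
python3 -c "
from h import *
import pickle
st(-.395,0,.215)
c=cal('wrist');a=snapshot('wrist');np.save('w5.npy',a);save('w5.png',a,1.2);pickle.dump(c,open('c5.pkl','wb'))"
```

```text
time: 10.1
eef_pos: [0.5936, -0.1266, 0.2057]
eef_rot: [[-0.07, 0.998, 0.001], [0.998, 0.07, -0.002], [-0.002, 0.001, -1.0]]
contact_force: [-0.7, -0.3, 0.3]
grip_width: 0.0861
time: 10.98
eef_pos: [0.6012, -0.2278, 0.2619]
eef_rot: [[-0.072, 0.997, 0.005], [0.997, 0.072, -0.004], [-0.004, 0.004, -1.0]]
contact_force: [0.4, -0.0, -0.1]
grip_width: 0.0548
t 10.975 tips at station -0.393 -0.0018 z 0.2619 F(st xyz) [-0.07 -0.41 -0.14] w 0.0548
off [-0.0018 -0.0021  0.0469] rot [0.25 0.22] 0.11
```

View pics/w5.png

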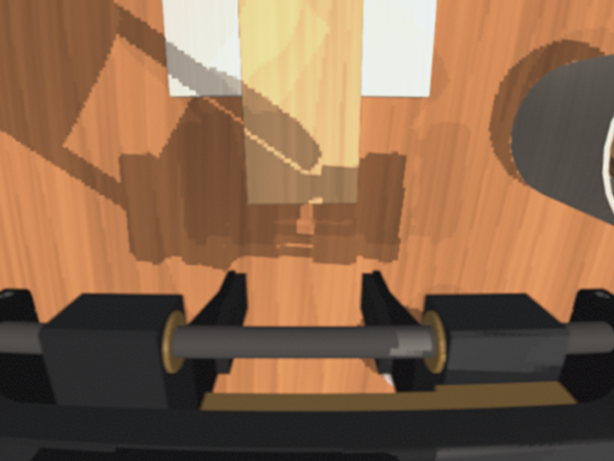

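The wrist view shows the lid flat on the bed, with its rear edge at (250,204)–(358,204) overhanging the bed's infeed edge at row 96. It is square and centred on the bed. Measuring the lid, then down behind it.

```bash
python3 - <<'E'
from h import *
import pickle
c=pickle.load(open('c5.pkl','rb'))
def S(uv,z):
    P=ray(c,np.array(uv)/1.2,z)[:,:2]-O;return np.c_[P@F,P@Y].round(4).tolist()
print("rear",S([[248,204],[358,202]],.028),"front-ish sides",S([[238,5],[363,5]],.028));print("bed",S([[170,97],[431,97]],.02))
st(-.392,0,.2045)
E
```

```text
rear [[-0.3631, 0.0304], [-0.3618, -0.0352]] front-ish sides [[-0.2561, 0.0317], [-0.2559, -0.0334]]
bed [[-0.3017, 0.0741], [-0.3013, -0.076]]
t 11.025 tips at station -0.3932 -0.0022 z 0.262 F(st xyz) [-0.66  0.14  0.6 ] w 0.0508
off [ 0.0015 -0.0024  0.0575] rot [0.28 0.27] 0.14
```

```bash
python3 -m handwheel '{"offset":[[0,-0.002,0],[0,0,0.025],[0,0,0.02],[0,0,0.008],[0,0,0],[0,0,0]],"rot":[[0.25,0.2,0],[0,0,0],[0,0,0],[0,0,0],[0,0,0],[0,0,0]],"gripper":[0,0,0,0,0,0]}' >/dev/null
python3 -c "
from h import *
st(-.375,0,.2045)"
```

```text
t 11.775 tips at station -0.388 0.0005 z 0.2079 F(st xyz) [-0.31 -0.17  0.09] w 0.043
off [0.013  0.0006 0.0034] rot [-0.06 -0.02] 0.45
```

```bash
python3 -m handwheel '{"offset":[[0,0,0.003],[0,0,0],[0.006,0,0],[0.005,0,0],[0.005,0,0],[0.005,0,0],[0,0,0]],"rot":[[0,0,0.4],[0,0,0],[0,0,0],[0,0,0],[0,0,0],[0,0,0],[0,0,0]],"gripper":[0,0,0,0,0,0,0]}' >/dev/null
python3 -c "
from h import *
st(-.34,0,.2045)"
```

```text
t 12.65 tips at station -0.366 -0.0004 z 0.2065 F(st xyz) [0.15 0.19 0.84] w 0.0435
off [ 0.026  -0.0004  0.002 ] rot [0.09 0.09] 0.04
```

```bash
python3 -m handwheel '{"offset":[[0,0,0.001],[0.006,0,0],[0.006,0,0],[0.006,0,0],[0.006,0,0],[0.006,0,0],[0.006,0,0],[0,0,0]],"rot":[[0.1,0.1,0],[0,0,0],[0,0,0],[0,0,0],[0,0,0],[0,0,0],[0,0,0],[0,0,0]],"gripper":[0,0,0,0,0,0,0,0]}' >/dev/null
python3 -c "
from h import *
st(-.29,0,.2045)
a=snapshot('wrist');np.save('w6.npy',a);save('w6.png',a,1.2)"
```

```text
t 13.65 tips at station -0.3286 -0.0004 z 0.2056 F(st xyz) [-0.35 -0.5  -0.72] w 0.0433
off [ 0.0386 -0.0003  0.001 ] rot [0.03 0.12] 0.09
```

View pics/w6.png

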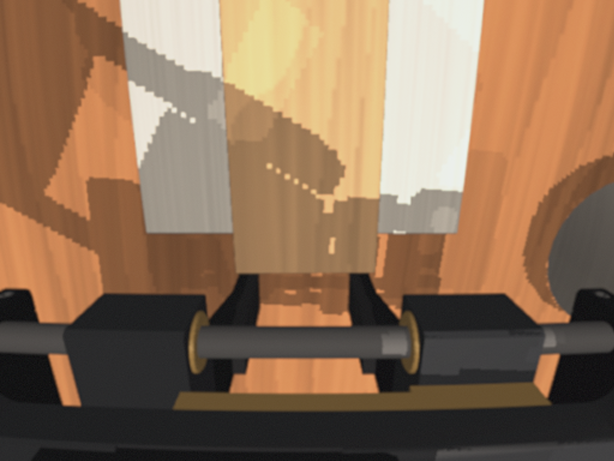

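The wrist view shows both fingertips (250,275) and (362,275) square against the lid's rear end. The lid runs straight on the bed and is now entering between fence and shoe. I'm continuing to push.

```bash
python3 -m handwheel '{"offset":[[0.005,0,0],[0.005,0,0],[0.005,0,0],[0.005,0,0],[0.005,0,0],[0.005,0,0]],"rot":[[0,0.1,0.1],[0,0,0],[0,0,0],[0,0,0],[0,0,0],[0,0,0]],"gripper":[0,0,0,0,0,0]}' >/dev/null
python3 -c "
from h import *
st(-.29,0,.2045)"
python3 -m handwheel '{"offset":[[0.005,0,0],[0.005,0,0],[0.005,0,0],[0.005,0,0],[0.005,0,0],[0.005,0,0],[0.005,0,0],[0.005,0,0]],"rot":[[0,0,0],[0,0,0],[0,0,0],[0,0,0],[0,0,0],[0,0,0],[0,0,0],[0,0,0]],"gripper":[0,0,0,0,0,0,0,0]}' >/dev/null
python3 -c "
from h import *
st(-.23,0,.2045)"
```

```text
t 14.45 tips at station -0.2974 -0.0004 z 0.2056 F(st xyz) [-2.56  0.99 -0.63] w 0.0434
off [ 0.0074 -0.0004  0.0011] rot [0.05 0.07] -0.04
t 15.45 tips at station -0.2543 0.0002 z 0.2055 F(st xyz) [-2.4   0.81 -0.02] w 0.0434
off [0.0243 0.0002 0.001 ] rot [-0.04  0.04] -0.02
```

```bash
python3 -m handwheel '{"offset":[[0.005,0,0],[0.005,0,0],[0.005,0,0],[0.005,0,0],[0.005,0,0],[0.005,0,0],[0.005,0,0],[0.005,0,0],[0.005,0,0],[0.005,0,0],[0.005,0,0],[0.005,0,0]],"rot":[[0,0,0],[0,0,0],[0,0,0],[0,0,0],[0,0,0],[0,0,0],[0,0,0],[0,0,0],[0,0,0],[0,0,0],[0,0,0],[0,0,0]],"gripper":[0,0,0,0,0,0,0,0,0,0,0,0]}' >/dev/null
python3 -c "
from h import *
st(-.165,0,.2045)
a=snapshot('scene');save('s7.png',a[100:340,150:450],2.4)"
```

```text
t 16.95 tips at station -0.1897 0.0011 z 0.2054 F(st xyz) [-2.65  1.15  0.37] w 0.0437
off [0.0247 0.0011 0.0009] rot [-0.14  0.  ] -0.03
```

View pics/s7.png

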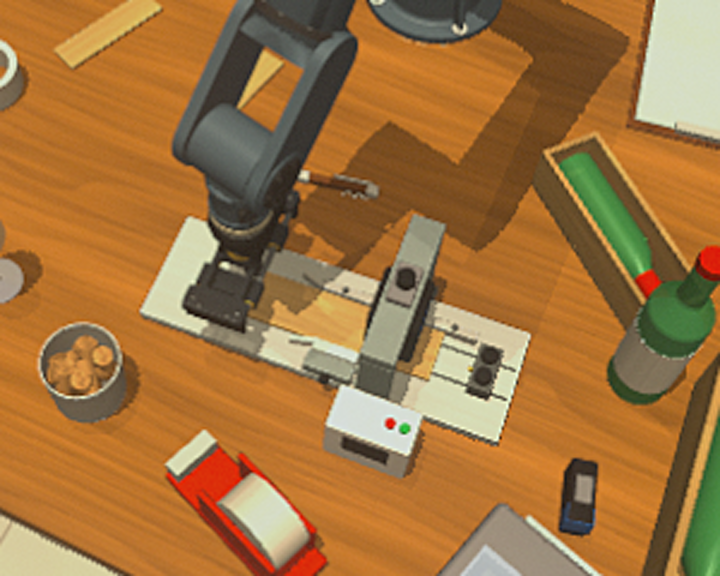

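The scene shows the lid's front out past the head at about (438,350). The stop's face is still ahead at about (470,370). I'm slowing down for the feel.

```bash
python3 -m handwheel '{"offset":[[0.003,0.0005,0],[0.003,0,0],[0.003,0,0],[0.002,0,0],[0.002,0,0],[0.002,0,0],[0.001,0,0]],"rot":[[-0.1,0,0],[0,0,0],[0,0,0],[0,0,0],[0,0,0],[0,0,0],[0,0,0]],"gripper":[0,0,0,0,0,0,0]}' >/dev/null
python3 -c "
from h import *
st(-.165,0,.2045)"
python3 -m handwheel '{"offset":[[0.001,0,0],[0.001,0,0],[0.001,0,0],[0.001,0,0]],"rot":[[0,0,0],[0,0,0],[0,0,0],[0,0,0]],"gripper":[0,0,0,0]}' >/dev/null
python3 -c "
from h import *
st(-.165,0,.2045)"
```

```text
t 17.875 tips at station -0.172 0.0008 z 0.2054 F(st xyz) [-3.27  1.15  1.33] w 0.0432
off [0.007  0.0008 0.0009] rot [-0.11 -0.02] 0.0
t 18.375 tips at station -0.1678 0.0008 z 0.2054 F(st xyz) [-2.39  0.71  0.95] w 0.0437
off [0.0028 0.0009 0.0009] rot [-0.11 -0.02] -0.01
```

```bash
p(){ python3 -c "
from h import *
st(-.165,0,.2045)"|head -1; }
python3 -m handwheel '{"offset":[[0.0007,0,0],[0.0007,0,0],[0.0007,0,0]],"rot":[[0,0,0],[0,0,0],[0,0,0]],"gripper":[0,0,0]}' >/dev/null;p
python3 -m handwheel '{"offset":[[0.0007,0,0],[0.0007,0,0],[0.0007,0,0]],"rot":[[0,0,0],[0,0,0],[0,0,0]],"gripper":[0,0,0]}' >/dev/null;p
```

```text
t 18.75 tips at station -0.1656 0.0009 z 0.2055 F(st xyz) [-3.28  1.55 -0.19] w 0.0433
t 19.125 tips at station -0.1633 0.0009 z 0.2054 F(st xyz) [-1.81  1.55  1.26] w 0.0436
```

```bash
p(){ python3 -c "
from h import *
st(-.165,0,.2045)"|head -1; }
python3 -m handwheel '{"offset":[[0.0007,0,0],[0.0007,0,0],[0.0007,0,0]],"rot":[[0,0,0],[0,0,0],[0,0,0]],"gripper":[0,0,0]}' >/dev/null;p
python3 -m handwheel '{"offset":[[0.0007,0,0],[0.0007,0,0]],"rot":[[0,0,0],[0,0,0]],"gripper":[0,0]}' >/dev/null;p
python3 - <<'E'
from h import *
# stop face from top/scene start pictures: dark block rows, saturation-free darkness along feed line
for n,yy in(("top",.02),("top",-.02),("scene",.02),("scene",-.02)):
    a=np.load(n+".npy");c=cal(n);g=cv2.cvtColor(a,cv2.COLOR_RGB2GRAY).astype(np.float32)
    xs=np.arange(.07,.16,.003);P=O+xs[:,None]*F+yy*Y
    uv=proj(c,np.c_[P,np.full(len(P),.02)]).astype(np.float32)
    print(n,yy,cv2.remap(g,uv[:,0].copy(),uv[:,1].copy(),1).ravel().astype(int).tolist())
E
```

```text
t 19.5 tips at station -0.1611 0.001 z 0.2054 F(st xyz) [-1.99  1.6   1.46] w 0.0434
t 19.75 tips at station -0.1596 0.0009 z 0.2054 F(st xyz) [-2.74  1.64  1.85] w 0.0437
top 0.02 [174, 168, 166, 165, 168, 173, 175, 174, 174, 176, 172, 150, 113, 88, 98, 101, 87, 77, 75, 77, 86, 105, 132, 159, 171, 172, 167, 170, 185, 195]
top -0.02 [177, 179, 175, 171, 168, 168, 168, 171, 168, 167, 165, 151, 116, 87, 74, 63, 60, 61, 64, 66, 65, 81, 125, 157, 174, 180, 184, 186, 192, 197]
scene 0.02 [136, 153, 145, 147, 110, 135, 149, 128, 129, 147, 131, 142, 124, 98, 79, 54, 46, 44, 39, 56, 78, 79, 104, 141, 123, 130, 148, 124, 125, 195]
scene -0.02 [140, 158, 137, 135, 149, 141, 142, 115, 124, 146, 127, 133, 120, 71, 55, 61, 56, 59, 61, 54, 60, 55, 84, 142, 117, 118, 145, 118, 122, 201]
```

The stop's face shows at about x = +0.106 in both views. The lid's front is at about +0.090.

```bash
p(){ python3 -c "
from h import *
st(-.165,0,.2045)"|head -1; }
python3 -m handwheel '{"offset":[[0.0008,0,0],[0.0008,0,0],[0.0008,0,0],[0.0008,0,0],[0.0008,0,0]],"rot":[[0,0,0],[0,0,0],[0,0,0],[0,0,0],[0,0,0]],"gripper":[0,0,0,0,0]}' >/dev/null;p
python3 -m handwheel '{"offset":[[0.0008,0,0],[0.0008,0,0],[0.0008,0,0],[0.0008,0,0]],"rot":[[0,0,0],[0,0,0],[0,0,0],[0,0,0]],"gripper":[0,0,0,0]}' >/dev/null;p
```

```text
t 20.375 tips at station -0.1553 0.001 z 0.2054 F(st xyz) [-2.5   1.75  0.32] w 0.0435
t 20.875 tips at station -0.1518 0.001 z 0.2055 F(st xyz) [-1.48  1.24  1.41] w 0.0438
```

```bash
p(){ python3 -c "
from h import *
st(-.165,0,.2045)"|head -1; }
python3 -m handwheel '{"offset":[[0.0007,0,0],[0.0007,0,0],[0.0007,0,0]],"rot":[[0,0,0],[0,0,0],[0,0,0]],"gripper":[0,0,0]}' >/dev/null;p
python3 -m handwheel '{"offset":[[0.0007,0,0],[0.0007,0,0]],"rot":[[0,0,0],[0,0,0]],"gripper":[0,0]}' >/dev/null;p
```

```text
t 21.25 tips at station -0.1497 0.001 z 0.2054 F(st xyz) [-3.55  1.87  1.15] w 0.0437
t 21.5 tips at station -0.1483 0.001 z 0.2054 F(st xyz) [-2.9   1.61  1.07] w 0.0438
```

```bash
cat > p.py <<'E'
from h import *
import sys
st(-.165,0,.2045)
sys.exit(1 if np.dot(sense()["contact_force"][:2],F)<-6 else 0)
E
p(){ python3 p.py > o; r=$?; head -1 o; return $r; }
python3 -m handwheel '{"offset":[[0.0005,0,0],[0.0005,0,0]],"rot":[[0,0,0],[0,0,0]],"gripper":[0,0]}' >/dev/null;p &&
python3 -m handwheel '{"offset":[[0.0005,0,0],[0.0005,0,0]],"rot":[[0,0,0],[0,0,0]],"gripper":[0,0]}' >/dev/null&&p &&
python3 -m handwheel '{"offset":[[0.0005,0,0],[0.0005,0,0]],"rot":[[0,0,0],[0,0,0]],"gripper":[0,0]}' >/dev/null&&p &&
python3 -m handwheel '{"offset":[[0.0005,0,0],[0.0005,0,0]],"rot":[[0,0,0],[0,0,0]],"gripper":[0,0]}' >/dev/null&&p
```

```text
t 21.75 tips at station -0.1473 0.001 z 0.2054 F(st xyz) [-2.46  1.74  0.97] w 0.0433
t 22.0 tips at station -0.1463 0.001 z 0.2054 F(st xyz) [-2.65  1.5   1.34] w 0.0435
t 22.25 tips at station -0.1455 0.001 z 0.2055 F(st xyz) [-4.49  2.34  0.4 ] w 0.0436
t 22.5 tips at station -0.1455 0.001 z 0.2055 F(st xyz) [-5.55  1.65  1.87] w 0.0434
```

```bash
p(){ python3 p.py | head -1; }
python3 -m handwheel '{"offset":[[0.001,0,0],[0.001,0,0]],"rot":[[0,0,0],[0,0,0]],"gripper":[0,0]}' >/dev/null;p
python3 -m handwheel '{"offset":[[0.0013,0,0],[0.0013,0,0]],"rot":[[0,0,0],[0,0,0]],"gripper":[0,0]}' >/dev/null;p
```

```text
t 22.75 tips at station -0.1454 0.0009 z 0.2055 F(st xyz) [-7.16  3.17  0.48] w 0.0439
t 23.0 tips at station -0.1454 0.0009 z 0.2055 F(st xyz) [-7.91  2.64  0.38] w 0.0438
```

It is firm against the stop: no motion while the push rises to 7.9 N. I'm backing off, lifting away, and looking.

```bash
python3 -m handwheel '{"offset":[[-0.003,0,0],[-0.01,0,0],[-0.03,0,0],[-0.03,0,0],[0,0,-0.05],[0,0,-0.05],[0,0,-0.05],[0,0,0],[0,0,0]],"rot":[[0,0,0],[0,0,0],[0,0,0],[0,0,0],[0,0,0],[0,0,0],[0,0,0],[0,0,0],[0,0,0]],"gripper":[0,0,0,0,0,0,0,0,0]}' >/dev/null
python3 -c "
from h import *
import pickle
st(-.25,0,.3)
pickle.dump(cal('wrist'),open('c8.pkl','wb'))
a=snapshot('wrist');b=snapshot('scene');np.save('s8.npy',b)
save('w8.png',a,1.5);save('s8.png',b[130:290,190:400],3.5)"
```

```text
t 24.125 tips at station -0.2192 -0.0022 z 0.3583 F(st xyz) [ 0.02  0.81 -0.29] w 0.0433
off [-0.0307 -0.0023  0.0583] rot [0.16 0.06] -0.13
```

View pics/w8.png

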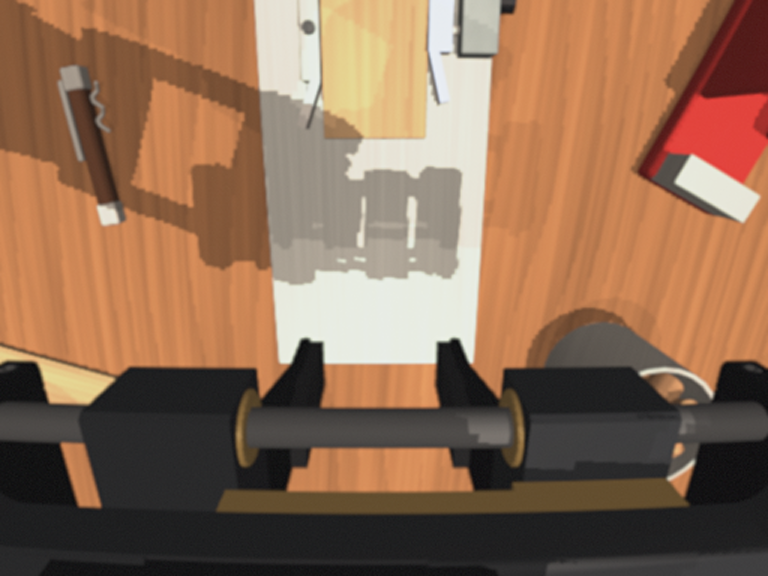

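View pics/s8.png

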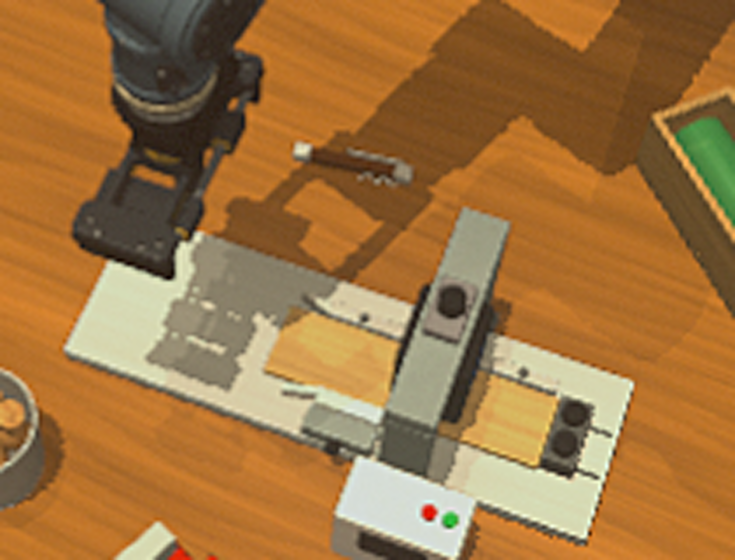

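The wrist view shows the lid lying along the fence, its rear edge at (325,138)–(425,138), square. The scene shows its front end meeting the stop at (556,430) with no gap. I'm doing one numeric check, then handing in.

```bash
python3 - <<'E'
from h import *
import pickle
c=pickle.load(open('c8.pkl','rb'))
P=ray(c,np.array([[325,138.5],[425,138.5],[321,20],[429,20]])/1.5,.028)[:,:2]-O
print("lid rear L,R; sides L,R (station)",np.c_[P@F,P@Y].round(4).tolist())
P=ray(cal('scene'),np.array([[557,398],[540,466]])/3.5+[190,130],.028)[:,:2]-O
print("front corners",np.c_[P@F,P@Y].round(4).tolist())
s=sense();print(s["time"],np.round(s["contact_force"],2),max(abs(np.array(s["dq"]))))
hand_in()
E
```

```text
lid rear L,R; sides L,R (station) [[-0.1356, 0.0316], [-0.1357, -0.033], [-0.0655, 0.0319], [-0.0656, -0.0338]]
front corners [[0.1053, 0.033], [0.1094, -0.0302]]
24.225 [-0.13 -0.07 -0.57] 0.662052701107438
the job is handed in; nothing more can be done
```

I loaded the 240 x 66 mm lid and handed the job in at about 24 s of the 64 s allowed. No verdict came back.

**What I did:** I gripped the largest of the three loose panels, set it down on the infeed at the mouth between fence and shoe, and released it. I then pushed its rear end with both half-open fingertips. The drag was about 2.5 N. At the stop the lid did not move while the push rose to about 8 N, and then I backed off and lifted clear.

**Last checks:**
- **Position along the feed:** the rear edge is at station x = -0.136 m, so the lid centre is at about -0.016 m. The lid's front end touches the stop in the picture with no gap.
- **Squareness and fence:** the two rear corners agree to 0.1 mm. The side edges read about 0.8 mm off the fence line, which is within the camera's 2 mm error.
- **Wrist force:** about zero, with nothing touching the robot.

**What disagreed or was not seen:**
- The scene camera's front corners differ by 4 mm along the feed (0.105 against 0.109 m). I picked them by hand on an oblique view, so I put this down to pixel error.
- The switch reading is not available. I infer that it is pushed in from the hard stop I felt.
- I did not re-measure the other things on the bench. The robot was kept clear of them, and those in view looked undisturbed.

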